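# Sort out the blunt sanding blocks by their drag

### The arm

A 6-joint arm with a two-finger parallel gripper is mounted at the origin on the work surface. World frame = base frame: x ahead of the robot, y to its left, z up, the work surface at z = 0. Lengths are in m, angles in rad, forces in N, time in s.
With the tool pointing down it reaches from about 0.375 to 0.75 m from the base axis. Payload 9 kg.
Tool frame: the origin (TCP) lies at the very end of the fingers, on their centre line; the grasp point (between the pads) lies behind it (manip.hold_point_z is the z of the grasp point in the tool frame, in m); z points along the fingers, y is the direction in which the jaws open and shut (so a half turn about z gives the same grasp; the last joint's range is limited). The gripper opens to 85 mm and grips with 20 to 120 N. Pads are 22 mm wide; open, the fingers measure 114 mm over their backs; the gripper's body (76 mm by 85 mm) begins 54 mm behind the grasp point. The pads swing forward as they close: fully open they stand 13 mm farther back than shut.
Start: joints at [-1.456, 0.104, 0.097, 1.564, 0, 1.353], TCP at [0.196, -0.567, 0.231] pointing down, gripper open.
Joint ranges: [-2.99, 2.99], [-0.84, 1.86], [-1.1, 1.16], [-1.84, 2.11], [-1.51, 1.56], [-3.14, 3.14]. Speed limits (rad/s): [2.22, 2.22, 2.57, 3.14, 3.14, 3.14].

### API

Orientations are given as a unit quaternion [w, x, y, z].
In Python, from rig import manip gives the robot as it stands.
- The arm moves only by the tool apply_moves, never from a script. Its argument "targets" is a list of rows, each a list of 3 entries, a list of its own where there are three numbers: the shift along the tool's x, y, z in cm, then the turn, a rotation vector about the tool's x, y, z in degrees, then the finger opening in cm, from 0 to 8.54. A call has 1 to 5 rows; each row shifts and turns the commanded pose from where the row before left it, along the tool's axes as they then stand; what a row does not reach is not made up. A row lasts 1/8 s, in which the tool goes at most 62.5 mm and 10.7 degrees, less where a joint would pass 70% of its speed; a pose out of reach is approached as far as the arm can. A call with a gripper value outside its range is refused whole. The fingers move at their own pace and stop on an object; "grip_force" is the grip in N (left out, the last holds). Time passes only in rows, so rows that do not move let the fingers close. It gives the time, the measured TCP pose, the force and the opening at its end, in the units of the state.
- manip.observe(): the state, without advancing time (a new reading comes with each control period).
- manip.read_camera(name): name is "scene" or "side" or "wrist"; returns the picture (384x512x3 uint8, blue, green, red); there is no depth.
- manip.camera_params(name): a dict with "fovy" (degrees; the focal length in pixels is half the picture's height over the tangent of half this angle, whatever the lens; pixels are square), "cx", "cy" (the principal point, pixels), "view" (4x4, takes a point from world to camera coordinates). Camera axes: x right, y up, looking along -z (the intrinsics and any distortion apply to the point x, -y, -z); pixel columns grow to the right and rows downward; lengths in m; the calibration is good to about 2 mm. The wrist camera is an equidistant fisheye: a pixel r from the principal point sees the ray r / f radians off the axis. A picture is of the moment at which its call begins: read the wrist's pose just before it. camera_params takes no time and is no camera call; for the wrist camera it gives the pose at the moment of the call.
- manip.finish_job(): hands the job in, once; it reports no verdict.
The state is a dict: "time_s": time; "q": joint angles; "joint_velocities": joint speeds; "joint_efforts": joint torques, N m; "position": TCP position; "ee_rot": TCP orientation; "contact_force": force on the tool from outside, world axes, zero at the start; "torque": the same for the moment, N m; "grip_width": opening from 0.0 (shut) to 1.0 (fully open).
Only numpy, scipy, OpenCV 4.12 (cv2) and the standard library are available. Lean on these libraries where they do the work, as an engineer would, in place of code of your own. Each camera call takes 0.05 s, during which the arm holds its last target.

### The job

Three sanding blocks lie grit down on the big plywood offcut in the screen-printing studio, and one or two of them have gone blunt, which cannot be seen: drag them a few centimetres along the offcut under light hand pressure (about a kilo, never leaning hard on them) and feel whether they bite or glide. Put every blunt block in the white waste tub and leave every sharp one lying flat, grit down, on the big offcut. The fourth block on the small offcut is in use by someone else: leave it, the ink jar and the brush where they are.

Things in the scene. Friction and masses are not known exactly. Their poses are not given: they have to be found in the camera images.
- offcut: Big plywood offcut, 260 mm (its x) by 400 mm (its y), 18 mm thick, screwed flat to the bench. Origin: centre of its underside; z up. Three blocks lie on it in a row along its y, their length along its x. While sliding on it, a sharp sole resists with about 0.7 to 1 times the force pressing it on the wood (own weight included), a blunt one 0.2 to 0.35 times. Press 5 to 15 N; over 25 N is leaning on it.
- place_1 (a point): Where the first block lies: point on the big offcut's top, 10 mm from its middle to its -x and 130 mm to its -y. The centre of the block's sole is within 8 mm of it in the offcut's x and 6 mm in y, the block turned up to 0.15 rad from the offcut. The point belongs to the offcut and does not follow the block. Which block is blunt changes each time.
- place_2 (a point): The same for the middle block (10 mm to the offcut's -x, 0 in y). All blocks look alike: hand sanding blocks 110 mm long, 58 mm wide, 42 mm high, about 180 g: a hardwood body with flat bare long sides, the place to grip, over a sole 10 mm thick (brown abrasive sheet under dark springy foam). The foam gives about 1 mm for every 3 N of pressure, 6 mm at most.
- place_3 (a point): The same for the third block (10 mm to the offcut's -x, 130 mm to its +y). The space from the row to the offcut's +x edge is free for dragging.
- waste_tub: White open plastic tub, 260 mm (its x) by 210 mm (its y) outside, 65 mm high, walls and floor 4 mm, rim strip standing 7 mm out, fixed on the bench. Origin: centre of its underside; z up. Room for two blocks side by side, each with its length along the tub's x.
- narrow_offcut: The small plywood offcut, 170 by 110 mm, 18 mm thick, fixed on the bench. Origin: centre of its underside. The fourth sanding block lies on it, to be left alone.
- parked (a point): Centre of the top of the small offcut, where the fourth block lies.
- ink_jar: Bystander: closed ink jar, 84 mm across, 105 mm high, standing beyond the offcut. Origin: centre of its underside.
- dust_brush: Bystander: hand brush lying along y on the bench beyond the offcut. Origin: under its middle.

How it is judged:
On the way:
1. a block has been dragged along the big offcut under light pressure (((contact force between sharp_1_sole_c0 and offcut above 3.5 N and distance of sharp_1 from where it was at the start of the episode above 0.015 m) or (contact force between sharp_2_sole_c0 and offcut above 3.5 N and distance of sharp_2 from where it was at the start of the episode above 0.015 m) or (contact force between blunt_1_sole_c0 and offcut above 3.5 N and distance of blunt_1 from where it was at the start of the episode above 0.015 m) or (contact force between blunt_2_sole_c0 and offcut above 3.5 N and distance of blunt_2 from where it was at the start of the episode above 0.015 m))), for 0.1 s.
At the end, for the whole second after the job is handed in: Blunt blocks from the big offcut lie in the waste tub below its rim; sharp ones lie flat (within 6 degrees), sole down, centres 10 mm or more inside the big offcut's edges; the fourth block is within 10 mm of its start, jar and brush within 30 mm; all is released (((horizontal distance between sharp_1_sole_c0 and parked below 0.03 m and distance of sharp_1_sole_c0 from where it was at the start of the episode below 0.01 m) or (x of sharp_1_sole_c0 in the frame of offcut between -0.12 and 0.12 m and y of sharp_1_sole_c0 in the frame of offcut between -0.19 and 0.19 m and z of sharp_1_sole_c0 in the frame of offcut between 0.015 and 0.025 m and angle between sharp_1_sole_c0's own z axis and vertical below 0.1 rad)) and ((horizontal distance between sharp_2_sole_c0 and parked below 0.03 m and distance of sharp_2_sole_c0 from where it was at the start of the episode below 0.01 m) or (x of sharp_2_sole_c0 in the frame of offcut between -0.12 and 0.12 m and y of sharp_2_sole_c0 in the frame of offcut between -0.19 and 0.19 m and z of sharp_2_sole_c0 in the frame of offcut between 0.015 and 0.025 m and angle between sharp_2_sole_c0's own z axis and vertical below 0.1 rad)) and ((horizontal distance between blunt_1_sole_c0 and parked below 0.03 m and distance of blunt_1_sole_c0 from where it was at the start of the episode below 0.01 m) or (x of blunt_1_sole_c0 in the frame of waste_tub between -0.126 and 0.126 m and y of blunt_1_sole_c0 in the frame of waste_tub between -0.101 and 0.101 m and z of blunt_1_sole_c0 in the frame of waste_tub between 0 and 0.055 m)) and ((horizontal distance between blunt_2_sole_c0 and parked below 0.03 m and distance of blunt_2_sole_c0 from where it was at the start of the episode below 0.01 m) or (x of blunt_2_sole_c0 in the frame of waste_tub between -0.126 and 0.126 m and y of blunt_2_sole_c0 in the frame of waste_tub between -0.101 and 0.101 m and z of blunt_2_sole_c0 in the frame of waste_tub between 0 and 0.055 m)) and distance of each of ink_jar, dust_brush from where it was at the start of the episode below 0.03 m); the robot touches nothing.
It fails at once if a block is pressed on the big offcut with more than 25 N (contact force between any of sharp_1_sole_c0, sharp_2_sole_c0, blunt_1_sole_c0, blunt_2_sole_c0 and offcut above 25 N).
It fails at once if the fourth block is moved, or another block is put on the small offcut ((horizontal distance between sharp_1_sole_c0 and parked below 0.08 m and distance of sharp_1_sole_c0 from where it was at the start of the episode above 0.015 m) or (horizontal distance between sharp_2_sole_c0 and parked below 0.08 m and distance of sharp_2_sole_c0 from where it was at the start of the episode above 0.015 m) or (horizontal distance between blunt_1_sole_c0 and parked below 0.08 m and distance of blunt_1_sole_c0 from where it was at the start of the episode above 0.015 m) or (horizontal distance between blunt_2_sole_c0 and parked below 0.08 m and distance of blunt_2_sole_c0 from where it was at the start of the episode above 0.015 m)).
It fails at once if the ink jar or the brush is pushed away (distance of any of ink_jar, dust_brush from where it was at the start of the episode above 0.03 m).
It also fails if it takes over 70 s, if anything falls off the work surface, if the arm or the gripper's body presses on something with over 40 N, if the wrist force passes 120 N, or if a joint passes its speed limit or range.

## Working session

There is one attempt and no reset: what is moved stays moved. The work goes in short steps, Python scripts to look and compute and a tool call to move; the robot and the scene stay as the last step left them, time stands still between calls to the robot, and variables do not carry over. Pictures are saved under pics/ and viewed, and the job is handed in when it is done.

Besides the shell and the picture viewer there is one more tool, called as name([rows], argument=value, ...), one row to a line, values as JSON. apply_moves: Moves the arm, as the interface text tells. Its arguments: {"type":"object","properties":{"targets":{"type":"array","items":{"type":"array"}},"grip_force":{"type":"number"}},"required":["targets"]}

```bash
ls; mkdir -p pics; python3 - <<'E'
from rig import manip
import cv2
print(manip.observe()); print(manip.hold_point_z)
for n in("scene","side","wrist"):
    p=manip.camera_params(n); print(n,p)
    cv2.imwrite(f"pics/{n}0.png",manip.read_camera(n))
E
```

```text
pics
{'time_s': 0.0, 'q': array([-1.45569563e+00,  1.04699257e-01,  9.64598487e-02,  1.56387969e+00,
        1.15253872e-05,  1.35309446e+00]), 'joint_velocities': array([0.00196694, 0.00304717, 0.00074883, 0.00084689, 0.00097733,
       0.00086068]), 'joint_efforts': array([-2.32709703e-03, -5.56928337e+01,  5.03653908e+01,  1.71155512e-02,
       -3.81538666e-04,  2.42857101e-05]), 'position': array([ 0.19598875, -0.56674186,  0.23051716]), 'ee_rot': array([-6.60220110e-04,  9.86187008e-01,  1.65634380e-01,  3.96697068e-05]), 'contact_force': array([ 0.16436922,  0.61496359, -0.35091817]), 'torque': array([-0.01211676,  0.01229349, -0.02151097]), 'grip_width': 1.0032754283220928}
-0.0187
scene {'fovy': 52.44851090158065, 'cx': 253.27821429491084, 'cy': 184.7189654393358, 'view': array([[-5.19614684e-01,  8.54399485e-01,  1.44945309e-03,
         2.78358633e-01],
       [-6.16322819e-01, -3.75998952e-01,  6.91932779e-01,
         3.65180920e-01],
       [ 5.91732002e-01,  3.58645101e-01,  7.21960476e-01,
        -1.65728718e+00],
       [ 0.00000000e+00,  0.00000000e+00,  0.00000000e+00,
         1.00000000e+00]])}
side {'fovy': 54.69341491161532, 'cx': 253.83551647910247, 'cy': 197.20099895518987, 'view': array([[-0.97310563, -0.22933799,  0.02166832,  0.64166245],
       [ 0.15930006, -0.60200028,  0.78244434, -0.10774365],
       [-0.16639988,  0.76485276,  0.62234342, -1.03000118],
       [ 0.        ,  0.        ,  0.        ,  1.        ]])}
wrist {'fovy': 65.70646984690485, 'cx': 257.1266184408873, 'cy': 193.354251069128, 'view': array([[ 3.24344311e-01, -9.45939013e-01, -3.90913956e-04,
        -5.99619705e-01],
       [ 9.00899096e-01,  3.09026935e-01, -3.04767408e-01,
         3.78452715e-02],
       [ 2.88412184e-01,  9.84974008e-02,  9.52426729e-01,
        -3.79073220e-01],
       [ 0.00000000e+00,  0.00000000e+00,  0.00000000e+00,
         1.00000000e+00]])}
```

View pics/scene0.png

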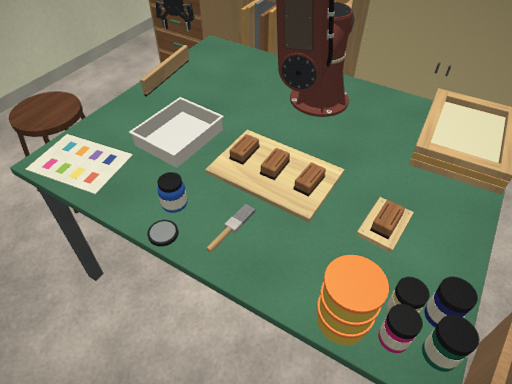

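View pics/side0.png

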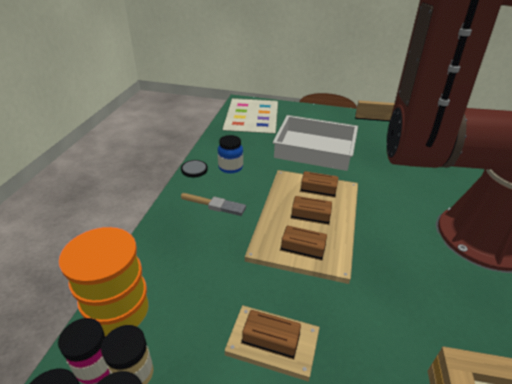

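View pics/wrist0.png

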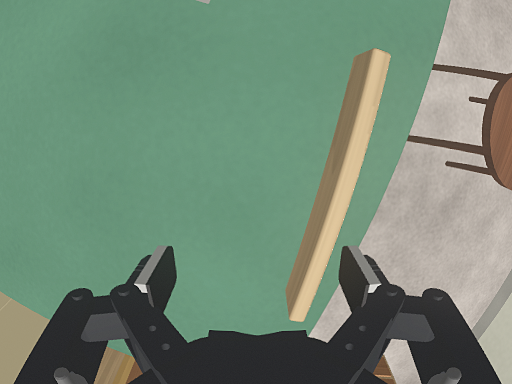

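The scene view shows the offcut centred near (275,172), with three blocks at (245,148), (276,163) and (311,178). The tub is at (177,130), the fourth block at (388,220), the jar at (172,192) and the brush at (232,228). Next I'll measure the corners.

```bash
cat > h.py <<'E'
import numpy as np, cv2
from rig import manip
def f(p): return 192/np.tan(np.radians(p['fovy'])/2)
def ray(p,uv):
    x=(uv[0]-p['cx'])/f(p); y=(uv[1]-p['cy'])/f(p)
    R=p['view'][:3,:3]; c=-R.T@p['view'][:3,3]
    return c, R.T@np.array([x,-y,-1.])
def onz(p,uv,z):
    c,d=ray(p,uv); return c+d*(z-c[2])/d[2]
def proj(p,X):
    q=p['view']@np.append(X,1); return p['cx']+f(p)*q[0]/-q[2], p['cy']-f(p)*q[1]/-q[2]
def wray(p,uv):
    d=np.array([uv[0]-p['cx'],uv[1]-p['cy']]);r=np.hypot(*d);t=r/f(p)
    v=np.array([d[0]/r*np.sin(t),-d[1]/r*np.sin(t),-np.cos(t)])
    R=p['view'][:3,:3]; return -R.T@p['view'][:3,3], R.T@v
def wonz(p,uv,z):
    c,d=wray(p,uv); return c+d*(z-c[2])/d[2]
def wproj(p,X):
    q=(p['view']@np.append(X,1))[:3]; t=np.arctan2(np.hypot(q[0],q[1]),-q[2]); a=np.hypot(q[0],q[1])
    return p['cx']+f(p)*t*q[0]/a, p['cy']-f(p)*t*q[1]/a
E
python3 - <<'E'
from h import *
for n in("scene","side"):
    p=manip.camera_params(n); im=cv2.imread(f"pics/{n}0.png")
    hsv=cv2.cvtColor(im,cv2.COLOR_BGR2HSV)
    for q in ((225,165),(290,200),(270,225),(340,180)): print(hsv[q[1],q[0]],end=' ')
    ng=cv2.inRange(hsv,(5,25,30),(35,255,255))
    cs,_=cv2.findContours(ng,cv2.RETR_EXTERNAL,cv2.CHAIN_APPROX_NONE)
    print(n)
    for c in cs:
        if cv2.contourArea(c)<1200: continue
        m=c.reshape(-1,2).mean(0)
        h=cv2.convexHull(c)
        a=cv2.approxPolyDP(h,8,True).reshape(-1,2)
        if len(a)>5: print(cv2.contourArea(c),m,len(a));continue
        print(cv2.contourArea(c),[ (tuple(int(v) for v in q),onz(p,q,.018)[:2].round(3).tolist()) for q in a])
E
python3 - <<'E'
import cv2
a=cv2.imread('pics/scene0.png')[80:260,120:420]; cv2.imwrite('pics/z1.png',cv2.resize(a,None,fx=2.6,fy=2.6,interpolation=2))
a=cv2.imread('pics/side0.png')[100:280,170:370]; cv2.imwrite('pics/z2.png',cv2.resize(a,None,fx=3.3,fy=3.3,interpolation=2))
E
```

```text
[ 21  92 232] [ 19  98 213] [ 71  92 122] [ 71  97 124] scene
4821.0 [349.7991453  298.33333333] 8
1727.0 [((379, 197), [0.429, 0.405]), ((413, 212), [0.435, 0.515]), ((391, 252), [0.614, 0.503]), ((357, 235), [0.608, 0.399])]
3315.5 [((26, 168), [0.93, -0.672]), ((67, 134), [0.731, -0.7]), ((132, 154), [0.687, -0.412]), ((95, 193), [0.889, -0.382])]
6562.5 [((205, 169), [0.614, -0.145]), ((246, 130), [0.36, -0.139]), ((344, 169), [0.367, 0.26]), ((309, 221), [0.634, 0.257])]
33966.5 [((264, 0), [-0.759, -0.712]), ((511, 0), [-1.539, 0.56]), ((511, 383), [0.814, 0.837]), ((462, 383), [0.871, 0.744]), ((259, 48), [-0.224, -0.429])]
62337.0 [((259, 0), [-0.743, -0.737]), ((374, 383), [0.972, 0.578]), ((0, 383), [1.402, -0.128]), ((0, 0), [0.071, -2.065])]
[ 25  30 110] [ 20 105 182] [ 20 105 168] [ 29  75 125] side
2457.5 [((428, 370), [0.211, 0.449]), ((449, 347), [0.164, 0.389]), ((511, 358), [0.048, 0.384]), ((511, 383), [0.062, 0.438]), ((430, 383), [0.211, 0.475])]
4485.5 [((319, 328), [0.423, 0.41]), ((308, 380), [0.433, 0.524]), ((225, 354), [0.597, 0.512]), ((243, 305), [0.591, 0.394])]
1935.5 [((70, 316), [0.939, 0.51]), ((22, 383), [0.939, 0.654]), ((0, 382), [0.978, 0.662]), ((4, 316), [1.072, 0.544]), ((49, 303), [1.002, 0.493])]
6963.5 [106.23389831 278.5559322 ] 8
9304.0 [((278, 170), [0.611, -0.144]), ((357, 184), [0.354, -0.131]), ((348, 282), [0.368, 0.273]), ((245, 260), [0.619, 0.266])]
1429.5 [((232, 100), [0.91, -0.635]), ((276, 102), [0.716, -0.669]), ((274, 132), [0.673, -0.396]), ((224, 129), [0.866, -0.367])]
14888.0 [111.29034193 176.37882424] 6
6105.0 [474.77685325 136.95537065] 6
47861.5 [((469, 0), [-0.647, -3.478]), ((428, 124), [0.078, -0.631]), ((0, 184), [1.423, 0.154]), ((0, 0), [3.338, -2.034])]
```

View pics/z1.png

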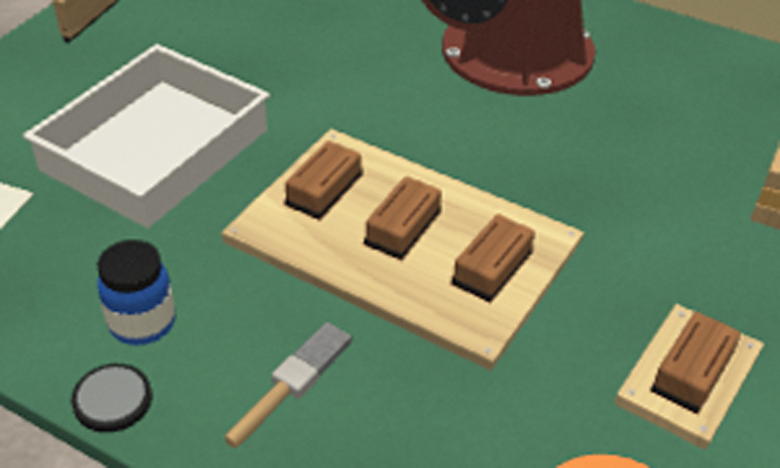

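View pics/z2.png

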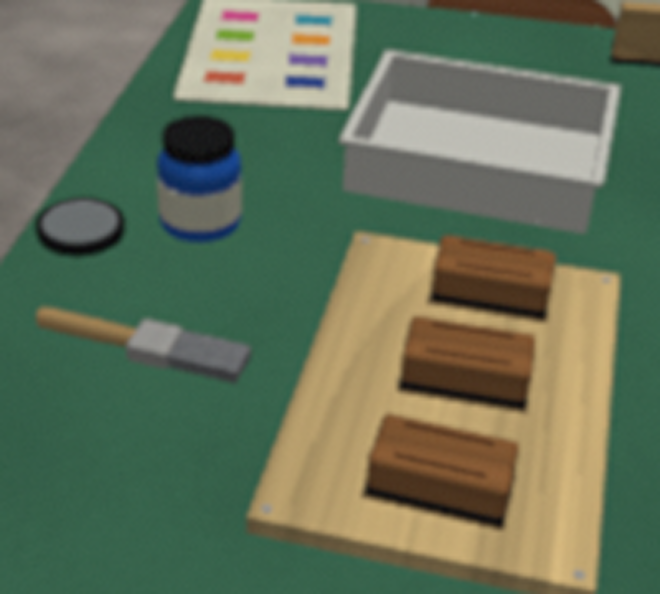

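```bash
python3 - <<'E'
from h import *
p=manip.camera_params('wrist');R=p['view'][:3,:3];o=manip.observe()
print('cam',-R.T@p['view'][:3,3]-o['position'])
for n in("scene","side"):
    p=manip.camera_params(n); im=cv2.imread(f"pics/{n}0.png")
    hsv=cv2.cvtColor(im,cv2.COLOR_BGR2HSV)
    blk=cv2.inRange(hsv,(0,90,50),(17,255,190))
    cs,_=cv2.findContours(blk,cv2.RETR_EXTERNAL,cv2.CHAIN_APPROX_NONE)
    for c in cs:
        ar=cv2.contourArea(c); m=c.reshape(-1,2).mean(0)
        if not 150<ar<4000: continue
        a=cv2.approxPolyDP(cv2.convexHull(c),2.5,True).reshape(-1,2)
        print(n,ar,m.round(),onz(p,m,.05)[:2].round(3),[(q.tolist(),onz(p,q,.06)[:2].round(3).tolist()) for q in a])
    if n=='scene':
        # tub
        t=cv2.inRange(hsv,(0,0,90),(180,40,255)); t[:90]=0;t[:, :128]=0;t[165:]=0;t[:,230:]=0
        cs,_=cv2.findContours(t,cv2.RETR_EXTERNAL,cv2.CHAIN_APPROX_NONE)
        c=max(cs,key=cv2.contourArea); a=cv2.approxPolyDP(cv2.convexHull(c),2.5,True).reshape(-1,2)
        print('tub',[(q.tolist(),onz(p,q,.065)[:2].round(3).tolist()) for q in a])
    else:
        for q in((288,115),(358,125),(354,155),(275,142)): print('tubside',q,onz(p,q,.065)[:2].round(3))
E
```

```text
cam [0.07372755 0.02523542 0.14171732]
scene 2046.5 [494. 356.] [0.792 0.786] [([464, 383], [0.89, 0.736]), ([480, 342], [0.781, 0.75]), ([511, 313], [0.668, 0.801]), ([511, 383], [0.838, 0.821])]
scene 651.0 [388. 218.] [0.528 0.457] [([387, 200], [0.47, 0.434]), ([404, 208], [0.475, 0.487]), ([389, 236], [0.598, 0.481]), ([372, 228], [0.596, 0.431])]
scene 542.5 [310. 179.] [0.499 0.192] [([313, 163], [0.438, 0.172]), ([325, 171], [0.452, 0.222]), ([310, 193], [0.566, 0.222]), ([294, 185], [0.561, 0.165]), ([304, 169], [0.479, 0.159])]
scene 501.5 [276. 163.] [0.492 0.061] [([277, 148], [0.434, 0.034]), ([289, 153], [0.435, 0.081]), ([289, 161], [0.471, 0.1]), ([276, 177], [0.559, 0.099]), ([262, 172], [0.563, 0.049]), ([261, 164], [0.532, 0.027])]
scene 467.5 [245. 150.] [ 0.49  -0.063] [([246, 134], [0.425, -0.098]), ([258, 139], [0.426, -0.047]), ([258, 147], [0.463, -0.025]), ([242, 164], [0.565, -0.026]), ([230, 156], [0.552, -0.082]), ([230, 149], [0.523, -0.102])]
scene 2403.0 [ 42. 122.] [ 0.753 -0.797] [([74, 95], [0.575, -0.82]), ([84, 117], [0.656, -0.672]), ([27, 155], 
[... 1590 characters left out ...]
, [0.437, 0.246]), ([282, 247], [0.534, 0.24])]
side 731.5 [311. 208.] [0.481 0.064] [([295, 196], [0.532, 0.034]), ([330, 201], [0.434, 0.032]), ([329, 219], [0.431, 0.109]), ([292, 215], [0.528, 0.118])]
side 570.0 [319. 182.] [ 0.472 -0.063] [([304, 172], [0.523, -0.092]), ([337, 177], [0.422, -0.092]), ([335, 192], [0.423, -0.014]), ([301, 188], [0.521, -0.008])]
side 422.5 [329. 100.] [ 0.489 -0.678] [([300, 100], [0.607, -0.623]), ([312, 94], [0.565, -0.701]), ([333, 94], [0.475, -0.727]), ([350, 100], [0.401, -0.683]), ([357, 107], [0.37, -0.62])]
tubside (288, 115) [ 0.632 -0.459]
tubside (358, 125) [ 0.365 -0.448]
tubside (354, 155) [ 0.375 -0.227]
tubside (275, 142) [ 0.643 -0.241]
```

apply_moves([
  [[0,0,0],[0,0,10],8.5],
  [[0,0,0],[0,0,10],8.5],
  [[2.2,-5.7,0],[0,0,0],8.5],
  [[2.2,-5.7,0],[0,0,0],8.5],
  [[2.2,-5.7,0],[0,0,0],8.5],
])

```text
time_s: 0.78
position: [0.2652, -0.3954, 0.2309]
ee_rot: [-0.0, 1.0, -0.008, 0.0]
contact_force: [0.8, -1.0, 0.3]
grip_width: 0.993
```

apply_moves([
  [[2.2,-5.7,0],[0,0,0],8.5],
  [[2.2,-5.7,0],[0,0,0],8.5],
  [[2.2,-5.7,0],[0,0,0],8.5],
  [[2.2,-5.7,0],[0,0,0],8.5],
  [[2.2,-5.7,0],[0,0,0],8.5],
])

```text
time_s: 1.4
position: [0.3798, -0.1122, 0.2313]
ee_rot: [0.0, 1.0, -0.008, 0.0]
contact_force: [1.4, -0.7, 0.6]
grip_width: 0.995
```

apply_moves([
  [[2.2,-5.7,0],[0,0,0],8.5],
  [[0,-5,0],[0,0,0],8.5],
  [[0,0,0],[0,0,0],8.5],
])

```text
time_s: 1.78
position: [0.403, -0.0044, 0.2313]
ee_rot: [-0.0, 1.0, -0.005, -0.0]
contact_force: [0.1, -0.5, 0.9]
grip_width: 0.995
```

```bash
python3 - <<'E'
from h import *
import pickle
o=manip.observe(); p=manip.camera_params('wrist'); im=manip.read_camera('wrist')
print(o['time_s'],o['position'],o['ee_rot'],o['contact_force'],p['view'])
pickle.dump(p,open('w1.pkl','wb')); cv2.imwrite('pics/w1.png',im)
E
```

```text
1.775 [ 0.40295578 -0.00443065  0.2312893 ] [-1.97709956e-04  9.99985472e-01 -5.38655487e-03 -4.77707581e-05] [ 0.06936147 -0.45062973  0.91459436] [[-1.32241598e-02 -9.99912493e-01  3.57421983e-04  7.95011606e-04]
 [ 9.52317291e-01 -1.27036660e-02 -3.04844868e-01 -3.44383023e-01]
 [ 3.04822732e-01 -3.69093811e-03  9.52401952e-01 -5.01868380e-01]
 [ 0.00000000e+00  0.00000000e+00  0.00000000e+00  1.00000000e+00]]
```

View pics/w1.png

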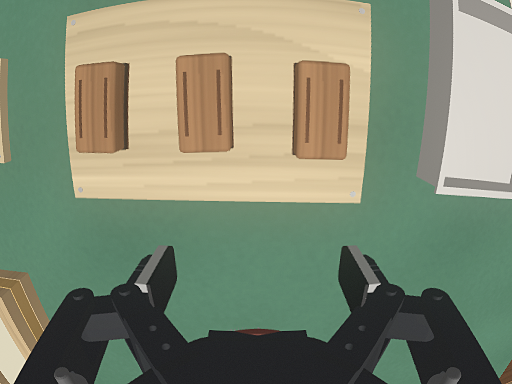

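The wrist view shows the whole big offcut. The block tops are at about (102,107), (204,102) and (321,110), and the corner screws at (72,20), (363,10), (81,189) and (352,194).

```bash
cat > meas.py <<'E'
from h import *
def blocks(im,p,zt=.060,dbg=None):
    hsv=cv2.cvtColor(im,cv2.COLOR_BGR2HSV)
    m=cv2.inRange(hsv,(3,100,120),(17,255,255))
    m=cv2.morphologyEx(m,cv2.MORPH_CLOSE,np.ones((9,9),np.uint8))
    m=cv2.morphologyEx(m,cv2.MORPH_OPEN,np.ones((5,5),np.uint8))
    if dbg: cv2.imwrite(dbg,m)
    out=[]
    for c in cv2.findContours(m,cv2.RETR_EXTERNAL,cv2.CHAIN_APPROX_NONE)[0]:
        if cv2.contourArea(c)<1500: continue
        c=c.reshape(-1,2)
        if c[:,1].mean()>240: continue
        w=np.array([wonz(p,q,zt)[:2] for q in c],np.float32)
        r=cv2.minAreaRect(w*1000); 
        (cx,cy),(a,b),t=r
        if a<b: a,b,t=b,a,t+90
        t=(t+90)%180-90
        out.append((cx,cy,a,b,np.radians(t)));print('px',c.mean(0).round(),'c %.1f %.1f size %.1f %.1f yaw %.3f'%out[-1])
    return out
E
python3 - <<'E'
from meas import *
import pickle
p=pickle.load(open('w1.pkl','rb')); im=cv2.imread('pics/w1.png')
hsv=cv2.cvtColor(im,cv2.COLOR_BGR2HSV)
print(hsv[110,95],hsv[110,126],hsv[110,297],hsv[60,150])
blocks(im,p,dbg='pics/m1.png')
for q in((72,20),(363,10),(352,194),(81,189)): print('screw',wonz(p,q,.018)[:2].round(4))
for q in((68,13),(371,4),(360,203),(75,198)): print('corner',wonz(p,q,.018)[:2].round(4))
print('tub', wonz(p,(437,193),.065), wonz(p,(443,177),.065))
E
```

```text
[ 14 117 166] [16 86 65] [ 14 118 125] [ 20  71 216]
px [101. 108.] c 486.2 174.1 size 105.3 73.6 yaw -0.073
px [322. 110.] c 472.0 -74.0 size 105.1 58.6 yaw -0.023
px [204. 102.] c 481.2 50.9 size 105.3 58.1 yaw -0.004
screw [0.6156 0.2418]
screw [ 0.6017 -0.137 ]
screw [ 0.3648 -0.1273]
screw [0.3771 0.2453]
corner [0.6281 0.2495]
corner [ 0.6116 -0.1483]
corner [ 0.3521 -0.1398]
corner [0.3638 0.2594]
tub [ 0.37985694 -0.22780314  0.065     ] [ 0.40048327 -0.23358726  0.065     ]
```

View pics/m1.png

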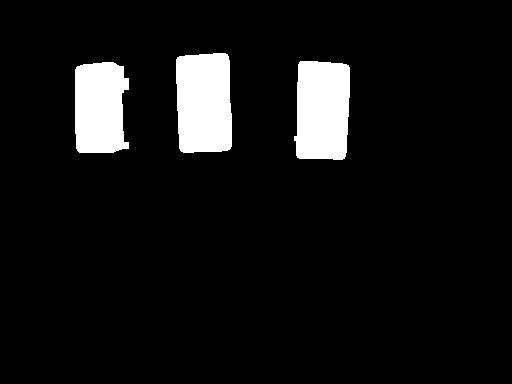

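apply_moves([
  [[3.9,-2.8,2],[0,0,0],8.5],
  [[3.9,-2.8,5],[0,0,0],8.5],
  [[0,0,5],[0,0,0],8.5],
  [[0,0,0],[0,0,0],8.5],
])

```text
time_s: 2.33
position: [0.4754, 0.0441, 0.1124]
ee_rot: [-0.0, 1.0, -0.009, -0.004]
contact_force: [-0.6, 0.3, -0.0]
grip_width: 0.993
```

```bash
cat > look.py <<'E'
from meas import *
import pickle,sys
n=sys.argv[1]
o=manip.observe(); p=manip.camera_params('wrist'); im=manip.read_camera('wrist')
print(o['time_s'],o['position'].round(4),o['ee_rot'].round(4),o['contact_force'].round(2))
pickle.dump(p,open(n+'.pkl','wb')); cv2.imwrite(f'pics/{n}.png',im)
blocks(im,p)
E
python3 look.py w2
```

```text
2.325 [0.4754 0.0441 0.1124] [-5.0e-04  1.0e+00 -8.7e-03 -3.8e-03] [-0.6   0.27 -0.02]
px [409. 205.] c 473.3 -73.9 size 104.2 55.3 yaw -0.017
px [ 84. 196.] c 488.0 182.0 size 104.0 57.8 yaw -0.073
px [244. 197.] c 482.6 52.9 size 104.1 55.8 yaw -0.001
```

View pics/w2.png

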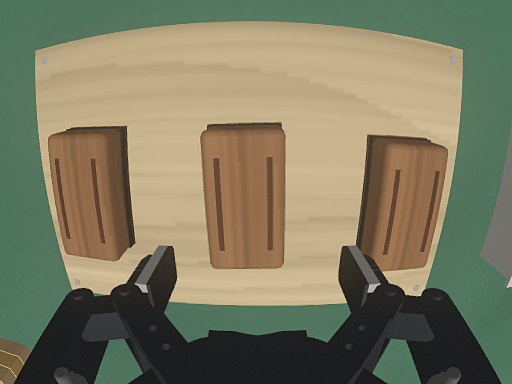

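The block tops measure 104 x 56 mm, which fits the rounded body. Block 2 is at (0.4826, 0.053), so I'm descending on it.

apply_moves([
  [[0.6,-0.9,1],[0,0,-0.9],8.5],
  [[0,0,3],[0,0,0],8.5],
  [[0,0,3.2],[0,0,0],8.5],
  [[0,0,1],[0,0,0],8.5],
  [[0,0,0],[0,0,0],8.5],
])

```text
time_s: 3.0
position: [0.4849, 0.0534, 0.0351]
ee_rot: [0.0, 1.0, -0.0, 0.0]
contact_force: [1.0, 0.4, -0.1]
grip_width: 0.991
```

```bash
python3 look.py w3; python3 -c "
from h import *
cv2.imwrite('pics/s3.png',cv2.resize(manip.read_camera('side')[100:280,170:370],None,fx=3.3,fy=3.3))"
```

```text
3.0 [0.4849 0.0534 0.0351] [ 1.e-04  1.e+00 -3.e-04  5.e-04] [ 0.96  0.42 -0.13]
px [ 32. 235.] c 490.7 183.6 size 106.7 60.1 yaw -0.078
```

View pics/w3.png

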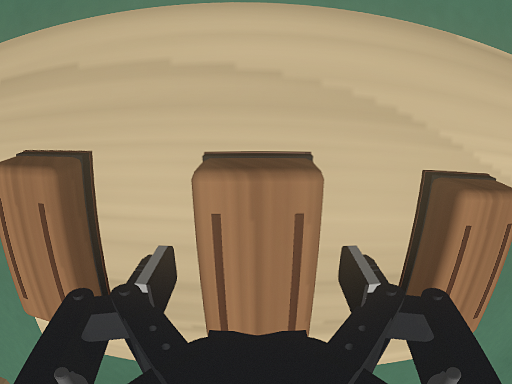

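View pics/s3.png

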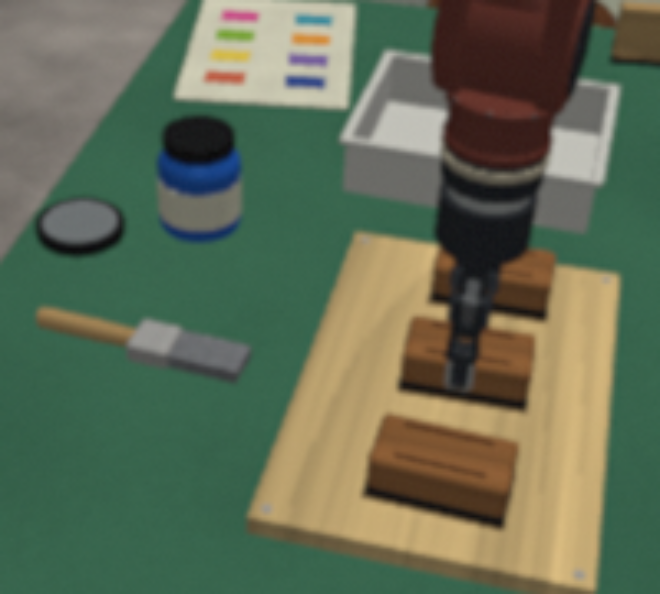

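apply_moves([
  [[-0.1,0,1.1],[0,0,0],8.5],
  [[0,0,0],[0,0,0],5],
  [[0,0,0],[0,0,0],5],
  [[0,0,0],[0,0,0],5],
  [[0,0,0],[0,0,0],5],
], grip_force=60)

```text
time_s: 3.72
position: [0.4832, 0.0535, 0.0232]
ee_rot: [0.0, 1.0, -0.0, -0.0]
contact_force: [-2.8, -0.3, 0.6]
grip_width: 0.671
```

apply_moves([
  [[0,0,0.1],[0,0,0],5],
  [[0,0,0.1],[0,0,0],5],
  [[0,0,0],[0,0,0],5],
])

```text
time_s: 4.1
position: [0.4833, 0.0535, 0.0214]
ee_rot: [0.0, 1.0, -0.0, -0.0]
contact_force: [-3.6, 0.1, 5.4]
grip_width: 0.668
```

apply_moves([
  [[0,0,0.1],[0,0,0],5],
  [[0.5,0,0],[0,0,0],5],
  [[0.6,0,0],[0,0,0],5],
  [[0.6,0,0],[0,0,0],5],
])

```text
time_s: 4.6
position: [0.4998, 0.0536, 0.0204]
ee_rot: [0.0, 1.0, -0.0, -0.001]
contact_force: [-8.1, -0.8, 8.6]
grip_width: 0.671
```

```bash
python3 -c "
from h import *
o=manip.observe();print(o['contact_force'],o['torque'],o['position'])"
```

```text
[-8.08926996 -0.82835648  8.61123883] [ 0.04728381  1.7027558  -0.03994456] [0.49978339 0.05355033 0.02044884]
```

apply_moves([
  [[0.6,0,0],[0,0,0],5],
])

```text
time_s: 4.72
position: [0.5058, 0.0536, 0.0204]
ee_rot: [0.0, 1.0, -0.0, -0.001]
contact_force: [-9.2, 0.5, 9.0]
grip_width: 0.674
```

apply_moves([
  [[0.6,0,0],[0,0,0],5],
])

```text
time_s: 4.85
position: [0.5117, 0.0536, 0.0204]
ee_rot: [0.0, 1.0, -0.0, -0.001]
contact_force: [-7.0, -0.5, 8.9]
grip_width: 0.67
```

apply_moves([
  [[0.6,0,0],[0,0,0],5],
])

```text
time_s: 4.97
position: [0.5178, 0.0536, 0.0204]
ee_rot: [0.0, 1.0, -0.0, -0.001]
contact_force: [-8.0, -0.4, 8.5]
grip_width: 0.666
```

Dragging +x reads about 8 N against roughly 10.5 N normal. A reverse drag will cancel any sensor bias.

apply_moves([
  [[-0.6,0,0],[0,0,0],5],
  [[-0.6,0,0],[0,0,0],5],
  [[-0.6,0,0],[0,0,0],5],
])

```text
time_s: 5.35
position: [0.5029, 0.0531, 0.0218]
ee_rot: [0.0, 1.0, -0.0, 0.003]
contact_force: [5.1, -0.5, 5.2]
grip_width: 0.669
```

apply_moves([
  [[-0.6,0,0],[0,0,0],5],
])

```text
time_s: 5.48
position: [0.4969, 0.0531, 0.0218]
ee_rot: [0.0, 1.0, -0.0, 0.003]
contact_force: [4.4, -0.6, 6.0]
grip_width: 0.667
```

apply_moves([
  [[-0.6,0,0],[0,0,0],5],
])

```text
time_s: 5.6
position: [0.4909, 0.0532, 0.0218]
ee_rot: [0.0, 1.0, -0.0, 0.003]
contact_force: [5.2, -1.1, 5.1]
grip_width: 0.669
```

Both directions give about 0.7, so block 2 is sharp. I'll release it and go to block 1.

apply_moves([
  [[0,0,-0.2],[0,0,0],5],
  [[0,0,0],[0,0,0],8.5],
  [[0,0,0],[0,0,0],8.5],
  [[0,0,0],[0,0,0],8.5],
])

```text
time_s: 6.1
position: [0.4879, 0.0536, 0.0217]
ee_rot: [-0.0, 1.0, -0.0, -0.001]
contact_force: [0.6, -0.4, -0.0]
grip_width: 0.994
```

apply_moves([
  [[0,0,-4],[0,0,0],8.5],
  [[-0.4,3,-5.5],[0,0,0],8.5],
  [[-0.7,5,0],[0,0,0],8.5],
  [[-0.6,4.7,0],[0,0,1.1],8.5],
  [[0,0,0],[0,0,0],8.5],
])

```text
time_s: 6.72
position: [0.4709, -0.0758, 0.1169]
ee_rot: [0.0, 1.0, -0.012, -0.0]
contact_force: [-0.4, 0.6, -1.1]
grip_width: 0.993
```

```bash
python3 look.py w4
```

```text
6.725 [ 0.4709 -0.0758  0.1169] [ 3.000e-04  9.999e-01 -1.200e-02 -0.000e+00] [-0.44  0.62 -1.12]
px [257. 201.] c 473.7 -76.2 size 104.6 56.0 yaw -0.018
px [ 99. 187.] c 490.2 49.3 size 105.8 61.0 yaw 0.038
```

View pics/w4.png

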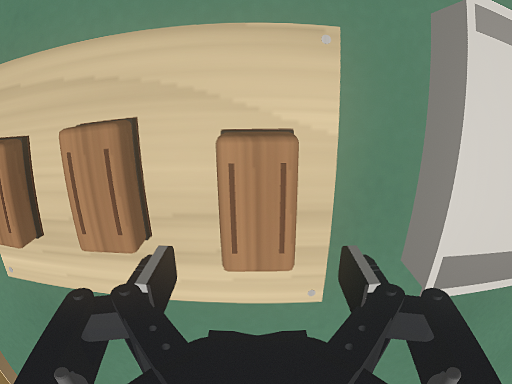

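Block 1 is at (257,201), centred between the fingers and 104.6 x 56 mm. Block 2 lies flat to its left. Descending.

apply_moves([
  [[0.3,0,4],[0,0,0],8.5],
  [[0,0,4],[0,0,0],8.5],
  [[0,0,1.3],[0,0,0],8.5],
  [[0,0,0],[0,0,0],8.5],
  [[0,0,0],[0,0,0],5],
])

```text
time_s: 7.4
position: [0.4753, -0.0735, 0.0256]
ee_rot: [0.0, 1.0, -0.01, 0.001]
contact_force: [0.3, -0.3, -0.0]
grip_width: 0.817
```

apply_moves([
  [[0,0,0],[0,0,0],5],
  [[0,0,0],[0,0,0],5],
  [[0,0,0],[0,0,0],5],
])

```text
time_s: 7.78
position: [0.4753, -0.0738, 0.0249]
ee_rot: [0.0, 1.0, -0.01, 0.001]
contact_force: [3.1, -0.7, 4.9]
grip_width: 0.668
```

apply_moves([
  [[0,0,0.1],[0,0,0],5],
  [[0,0,0.1],[0,0,0],5],
  [[0,0,0],[0,0,0],5],
])

```text
time_s: 8.15
position: [0.4753, -0.0739, 0.0231]
ee_rot: [0.0, 1.0, -0.01, 0.001]
contact_force: [2.4, 0.1, 9.7]
grip_width: 0.666
```

Fz is already 9.7 N, so I'll drag now.

apply_moves([
  [[0.5,0,0],[0,0,0],5],
  [[0.6,0,0],[0,0,0],5],
  [[0.6,0,0],[0,0,0],5],
])

```text
time_s: 8.52
position: [0.4906, -0.0739, 0.0224]
ee_rot: [0.0, 1.0, -0.01, -0.001]
contact_force: [-6.4, 0.3, 11.9]
grip_width: 0.668
```

apply_moves([
  [[0.6,0,0],[0,0,0],5],
])

```text
time_s: 8.65
position: [0.4967, -0.074, 0.0224]
ee_rot: [0.0, 1.0, -0.01, -0.001]
contact_force: [-5.8, 0.5, 12.1]
grip_width: 0.667
```

apply_moves([
  [[0.6,0,0],[0,0,0],5],
])

```text
time_s: 8.78
position: [0.5027, -0.0741, 0.0224]
ee_rot: [0.0, 1.0, -0.01, -0.001]
contact_force: [-7.0, 0.2, 12.1]
grip_width: 0.665
```

apply_moves([
  [[-0.6,0,0],[0,0,0],5],
  [[-0.6,0,0],[0,0,0],5],
  [[-0.6,0,0],[0,0,0],5],
])

```text
time_s: 9.15
position: [0.4869, -0.0742, 0.0234]
ee_rot: [0.001, 1.0, -0.01, 0.002]
contact_force: [4.4, -1.1, 9.0]
grip_width: 0.668
```

apply_moves([
  [[-0.6,0,0],[0,0,0],5],
])

```text
time_s: 9.28
position: [0.4809, -0.0742, 0.0235]
ee_rot: [0.001, 1.0, -0.01, 0.002]
contact_force: [5.2, -1.0, 8.3]
grip_width: 0.669
```

The ratio comes out around 0.46, which is ambiguous. I'll repeat at a different pressure, with a longer drag, to get the slope.

apply_moves([
  [[0,0,-0.15],[0,0,0],5],
  [[0.6,0,0],[0,0,0],5],
  [[0.6,0,0],[0,0,0],5],
  [[0.6,0,0],[0,0,0],5],
])

```text
time_s: 9.78
position: [0.4966, -0.0739, 0.0236]
ee_rot: [0.0, 1.0, -0.01, -0.001]
contact_force: [-4.3, 0.5, 7.9]
grip_width: 0.665
```

apply_moves([
  [[0.6,0,0],[0,0,0],5],
])

```text
time_s: 9.9
position: [0.5026, -0.074, 0.0235]
ee_rot: [0.0, 1.0, -0.01, -0.001]
contact_force: [-4.9, 0.7, 8.6]
grip_width: 0.671
```

apply_moves([
  [[0.6,0,0],[0,0,0],5],
])

```text
time_s: 10.02
position: [0.5086, -0.0741, 0.0236]
ee_rot: [0.0, 1.0, -0.01, -0.001]
contact_force: [-5.0, -0.9, 9.4]
grip_width: 0.666
```

apply_moves([
  [[0.6,0,-0.1],[0,0,0],5],
])

```text
time_s: 10.15
position: [0.5146, -0.0742, 0.0244]
ee_rot: [0.0, 1.0, -0.01, -0.001]
contact_force: [-3.7, 0.3, 4.7]
grip_width: 0.665
```

apply_moves([
  [[0.6,0,0],[0,0,0],5],
])

```text
time_s: 10.28
position: [0.5206, -0.0743, 0.0244]
ee_rot: [0.0, 1.0, -0.01, -0.001]
contact_force: [-3.2, -1.0, 5.4]
grip_width: 0.671
```

apply_moves([
  [[0.6,0,0],[0,0,0],5],
])

```text
time_s: 10.4
position: [0.5266, -0.0744, 0.0243]
ee_rot: [0.0, 1.0, -0.01, -0.001]
contact_force: [-3.0, -0.7, 6.5]
grip_width: 0.671
```

```bash
python3 -c "
from h import *
o=manip.observe();print(o['contact_force'],o['torque'],o['position'])
cv2.imwrite('pics/s5.png',cv2.resize(manip.read_camera('side')[120:300,220:420],None,fx=3.3,fy=3.3))
cv2.imwrite('pics/w5.png',manip.read_camera('wrist'))"
```

```text
[-2.96001747 -0.66810144  6.52712917] [0.0394966  0.63597493 0.01174579] [ 0.52657216 -0.07438953  0.02433465]
```

View pics/s5.png

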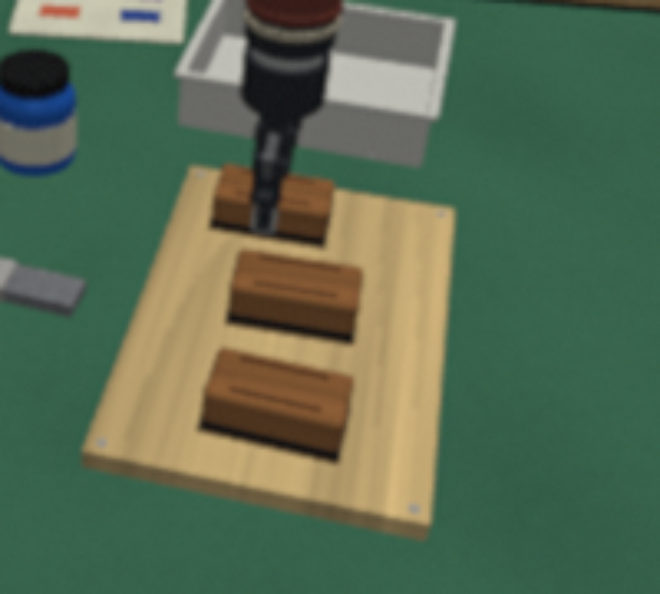

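View pics/w5.png

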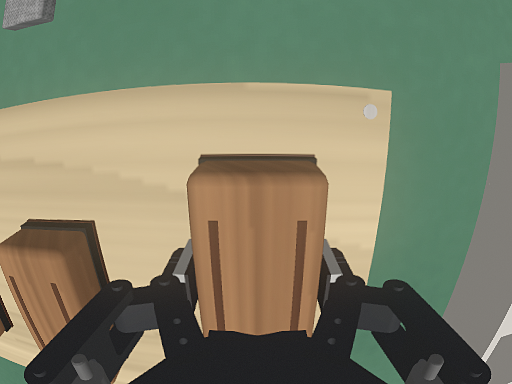

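apply_moves([
  [[0,0,-1.2],[0,0,0],5],
  [[0,0,0],[0,0,0],5],
  [[0,0,0],[0,0,0],5],
  [[0,0,0],[0,0,0],5],
])

```text
time_s: 11.0
position: [0.5269, -0.0743, 0.036]
ee_rot: [-0.0, 1.0, -0.01, -0.0]
contact_force: [0.7, -0.2, -2.6]
grip_width: 0.67
```

apply_moves([
  [[-0.6,0,0],[0,0,0],5],
  [[-0.6,0,0],[0,0,0],5],
])

```text
time_s: 11.25
position: [0.5146, -0.0741, 0.0362]
ee_rot: [-0.0, 1.0, -0.01, -0.0]
contact_force: [0.9, 0.3, -1.8]
grip_width: 0.668
```

apply_moves([
  [[-0.6,0,0],[0,0,0],5],
  [[-0.6,0,0],[0,0,0],5],
  [[-0.6,0,0],[0,0,0],5],
])

```text
time_s: 11.62
position: [0.4968, -0.0739, 0.0365]
ee_rot: [0.0, 1.0, -0.01, 0.0]
contact_force: [0.2, -0.1, -2.1]
grip_width: 0.667
```

apply_moves([
  [[-0.6,0,0],[0,0,0],5],
  [[-0.6,0,0],[0,0,0],5],
  [[-0.4,0,0.4],[0,0,0],5],
  [[0,0,0.4],[0,0,0],5],
  [[0,0,0.3],[0,0,0],5],
])

```text
time_s: 12.25
position: [0.4812, -0.0735, 0.0252]
ee_rot: [0.0, 1.0, -0.01, -0.0]
contact_force: [-1.1, 0.5, 3.5]
grip_width: 0.671
```

apply_moves([
  [[0,0,0.1],[0,0,0],5],
  [[0,0,0],[0,0,0],5],
])

```text
time_s: 12.5
position: [0.4814, -0.0736, 0.0248]
ee_rot: [0.0, 1.0, -0.01, 0.0]
contact_force: [-2.7, 0.6, 4.8]
grip_width: 0.669
```

apply_moves([
  [[0.6,0,0.1],[0,0,0],5],
  [[1.2,0,0],[0,0,0],5],
  [[1.5,0,0],[0,0,0],5],
])

```text
time_s: 12.88
position: [0.5148, -0.0745, 0.0241]
ee_rot: [0.0, 1.0, -0.01, 0.0]
contact_force: [-4.5, 0.2, 6.8]
grip_width: 0.669
```

apply_moves([
  [[1.5,0,0],[0,0,0],5],
])

```text
time_s: 13.0
position: [0.53, -0.0747, 0.0241]
ee_rot: [0.0, 1.0, -0.01, 0.0]
contact_force: [-3.6, -0.0, 6.7]
grip_width: 0.669
```

apply_moves([
  [[-0.2,0,0],[0,0,0],5],
  [[-0.2,0,0],[0,0,0],5],
  [[-0.2,0,0],[0,0,0],5],
  [[-0.2,0,0],[0,0,0],5],
  [[-0.2,0,0],[0,0,0],5],
])

```text
time_s: 13.62
position: [0.5209, -0.0748, 0.0246]
ee_rot: [0.0, 1.0, -0.01, 0.002]
contact_force: [3.5, 0.6, 5.5]
grip_width: 0.672
```

apply_moves([
  [[-0.2,0,0],[0,0,0],5],
  [[-0.2,0,0],[0,0,0],5],
])

```text
time_s: 13.88
position: [0.5168, -0.0747, 0.0246]
ee_rot: [0.0, 1.0, -0.01, 0.002]
contact_force: [2.8, -0.3, 4.5]
grip_width: 0.666
```

apply_moves([
  [[-1.5,0,0],[0,0,0],5],
  [[-1.5,0,0],[0,0,0],5],
])

```text
time_s: 14.12
position: [0.4865, -0.0741, 0.0245]
ee_rot: [0.0, 1.0, -0.01, 0.002]
contact_force: [4.2, -0.4, 5.7]
grip_width: 0.669
```

The result doesn't depend on speed. To rule out fingertips brushing the wood, I'll regrip 7 mm higher and repeat.

apply_moves([
  [[0,0,-0.15],[0,0,0],5],
  [[0,0,0],[0,0,0],8.5],
  [[0,0,-0.3],[0,0,0],8.5],
  [[0,0,-0.5],[0,0,0],8.5],
  [[0,0,0],[0,0,0],5],
])

```text
time_s: 14.75
position: [0.4857, -0.0737, 0.0334]
ee_rot: [0.0, 1.0, -0.01, 0.0]
contact_force: [1.0, 0.3, 0.3]
grip_width: 0.814
```

apply_moves([
  [[0,0,0],[0,0,0],5],
  [[0,0,0],[0,0,0],5],
  [[0,0,0],[0,0,0],5],
  [[0,0,0],[0,0,0],5],
])

```text
time_s: 15.25
position: [0.4854, -0.0737, 0.033]
ee_rot: [0.0, 1.0, -0.01, 0.0]
contact_force: [1.1, 0.6, 0.4]
grip_width: 0.669
```

apply_moves([
  [[0,0,0.15],[0,0,0],5],
  [[0,0,0.15],[0,0,0],5],
  [[0,0,0],[0,0,0],5],
])

```text
time_s: 15.62
position: [0.4855, -0.0737, 0.0305]
ee_rot: [0.0, 1.0, -0.01, 0.0]
contact_force: [-1.8, 0.4, 9.5]
grip_width: 0.666
```

apply_moves([
  [[0.6,0,0],[0,0,0],5],
  [[0.6,0,0],[0,0,0],5],
  [[0.6,0,0],[0,0,0],5],
])

```text
time_s: 16.0
position: [0.503, -0.0741, 0.0304]
ee_rot: [0.0, 1.0, -0.01, -0.001]
contact_force: [-5.4, -0.0, 9.6]
grip_width: 0.665
```

apply_moves([
  [[0.6,0,0],[0,0,0],5],
])

```text
time_s: 16.12
position: [0.5089, -0.0742, 0.0303]
ee_rot: [0.0, 1.0, -0.01, -0.001]
contact_force: [-5.5, -0.0, 8.9]
grip_width: 0.665
```

apply_moves([
  [[-0.6,0,0],[0,0,0],5],
  [[-0.6,0,0],[0,0,0],5],
  [[-0.6,0,0],[0,0,0],5],
])

```text
time_s: 16.5
position: [0.4928, -0.0743, 0.0312]
ee_rot: [0.001, 1.0, -0.01, 0.002]
contact_force: [3.8, -0.8, 6.7]
grip_width: 0.668
```

apply_moves([
  [[-0.6,0,0],[0,0,0],5],
])

```text
time_s: 16.62
position: [0.4868, -0.0742, 0.0312]
ee_rot: [0.001, 1.0, -0.01, 0.002]
contact_force: [4.6, -0.2, 7.3]
grip_width: 0.664
```

Block 1 is consistently 0.45–0.5. I'll test block 3 for comparison before deciding.

apply_moves([
  [[0,0,-0.2],[0,0,0],5],
  [[0,0,0],[0,0,0],8.5],
  [[0,0,0],[0,0,0],8.5],
  [[0,0,-4],[0,0,0],8.5],
  [[0,-3,-4.5],[0,0,0],8.5],
])

```text
time_s: 17.25
position: [0.4849, -0.0441, 0.1168]
ee_rot: [-0.0, 1.0, -0.011, -0.001]
contact_force: [1.3, -0.0, 0.5]
grip_width: 0.994
```

apply_moves([
  [[-0.1,-5.7,0],[0,0,0],8.5],
  [[-0.1,-5.7,0],[0,0,0],8.5],
  [[-0.1,-5.7,0],[0,0,0],8.5],
  [[-0.1,-5.7,0],[0,0,3],8.5],
  [[0,0,0],[0,0,0],8.5],
])

```text
time_s: 17.88
position: [0.4852, 0.1371, 0.1167]
ee_rot: [-0.019, 1.0, -0.004, -0.001]
contact_force: [0.5, 0.3, -0.3]
grip_width: 0.998
```

```bash
python3 look.py w6
```

```text
17.875 [0.4852 0.1371 0.1167] [-0.019   0.9998 -0.0039 -0.001 ] [ 0.52  0.33 -0.35]
px [489. 209.] c 483.7 -73.6 size 105.2 62.2 yaw -0.026
px [367. 204.] c 489.3 56.0 size 103.8 58.5 yaw -0.013
px [199. 199.] c 490.3 183.6 size 109.7 59.1 yaw -0.039
```

View pics/w6.png

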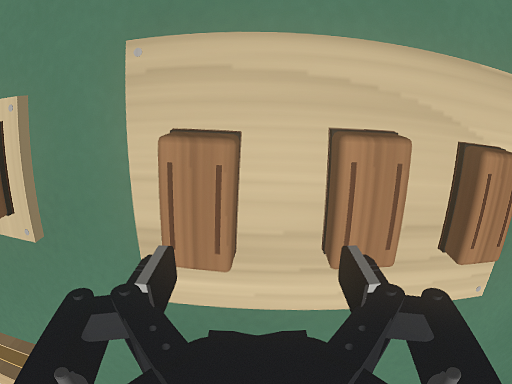

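apply_moves([
  [[0,0,0],[0,0,0],8.5],
])

```text
time_s: 18.05
position: [0.4858, 0.1357, 0.117]
ee_rot: [-0.019, 1.0, -0.005, -0.001]
contact_force: [-0.6, 0.2, -0.4]
grip_width: 0.995
```

```bash
python3 -c "
from h import *
o=manip.observe();print({k:np.round(v,4) for k,v in o.items()})"
```

```text
{'time_s': np.float64(18.05), 'q': array([-0.0107, -0.1885, -0.3956,  1.3651,  0.0373,  3.1408]), 'joint_velocities': array([-0.0015, -0.0018,  0.0013,  0.0014,  0.0018, -0.0012]), 'joint_efforts': array([ 5.32600e-01, -4.04947e+01,  5.00553e+01,  3.13000e-02,
        1.55500e-01,  4.40000e-03]), 'position': array([0.4858, 0.1357, 0.117 ]), 'ee_rot': array([-1.870e-02,  9.998e-01, -5.000e-03, -6.000e-04]), 'contact_force': array([-0.5842,  0.1594, -0.3632]), 'torque': array([-0.0611,  0.0254,  0.0015]), 'grip_width': np.float64(0.995)}
```

Joint 6 hit its limit, so that row was truncated with a small tilt. I'll use the equivalent half-turned grasp: turn −176.5° about tool z.

apply_moves([
  [[0,0,0],[0,0,-10.5],8.5],
  [[0,0,0],[0,0,-10.5],8.5],
  [[0,0,0],[0,0,-10.5],8.5],
  [[0,0,0],[0,0,-10.5],8.5],
  [[0,0,0],[0,0,-10.5],8.5],
])

```text
time_s: 18.68
position: [0.4858, 0.1358, 0.1171]
ee_rot: [-0.017, 0.898, 0.441, 0.008]
contact_force: [-0.2, -0.3, 0.3]
grip_width: 0.993
```

apply_moves([
  [[0,0,0],[0,0,-10.5],8.5],
  [[0,0,0],[0,0,-10.5],8.5],
  [[0,0,0],[0,0,-10.5],8.5],
  [[0,0,0],[0,0,-10.5],8.5],
  [[0,0,0],[0,0,-10.5],8.5],
])

```text
time_s: 19.3
position: [0.4858, 0.1358, 0.1171]
ee_rot: [-0.012, 0.61, 0.792, 0.015]
contact_force: [0.2, -0.0, -1.2]
grip_width: 0.992
```

apply_moves([
  [[0,0,0],[0,0,-10.5],8.5],
  [[0,0,0],[0,0,-10.5],8.5],
  [[0,0,0],[0,0,-10.5],8.5],
  [[0,0,0],[0,0,-10.5],8.5],
  [[0,0,0],[0,0,-10.5],8.5],
])

```text
time_s: 19.92
position: [0.4858, 0.1358, 0.1171]
ee_rot: [-0.004, 0.197, 0.98, 0.018]
contact_force: [0.0, -0.8, 0.2]
grip_width: 0.995
```

apply_moves([
  [[0,0,0],[0,0,-10.5],8.5],
  [[0,0,0],[0,0,-8.5],8.5],
  [[0,0,0],[0,0,0],8.5],
])

```text
time_s: 20.3
position: [0.4858, 0.136, 0.1171]
ee_rot: [-0.001, 0.036, 0.999, 0.019]
contact_force: [0.4, -0.3, 0.3]
grip_width: 0.995
```

```bash
cat > pose.py <<'E'
from h import *
from scipy.spatial.transform import Rotation as R
o=manip.observe();r=R.from_quat(o['ee_rot'],scalar_first=True);M=r.as_matrix()
print('q',o['q'].round(3),'p',o['position'].round(4));print(M.round(4))
x=M[:,0]; zt=np.array([0,0,-1.]); rv=np.cross(M[:,2],zt)
print('level fix (tool rotvec deg)',np.degrees(M.T@rv).round(2),'yaw x',np.arctan2(x[1],x[0]).round(4))
E
python3 pose.py
```

```text
q [-0.01  -0.189 -0.395  1.365  0.038  0.061] p [0.4858 0.136  0.1171]
[[-9.974e-01  7.150e-02 -8.000e-04]
 [ 7.140e-02  9.967e-01  3.760e-02]
 [ 3.500e-03  3.750e-02 -9.993e-01]]
level fix (tool rotvec deg) [ 2.15 -0.2  -0.  ] yaw x 3.0701
```

apply_moves([
  [[0,0,0],[2.15,-0.2,0],8.5],
  [[0,4.7,0],[0,0,0],8.5],
  [[0,0,0],[0,0,0],8.5],
])

```text
time_s: 20.68
position: [0.4888, 0.1853, 0.1171]
ee_rot: [0.0, 0.035, 0.999, 0.0]
contact_force: [-0.3, -0.2, 0.4]
grip_width: 0.997
```

```bash
python3 pose.py; python3 look.py w7
```

```text
q [ 1.110e-01 -1.230e-01 -3.360e-01  1.358e+00  1.000e-03  1.820e-01] p [0.4888 0.1853 0.1171]
[[-9.975e-01  7.060e-02  1.000e-04]
 [ 7.060e-02  9.975e-01  5.000e-04]
 [-0.000e+00  5.000e-04 -1.000e+00]]
level fix (tool rotvec deg) [0.03 0.   0.  ] yaw x 3.0709
20.675 [0.4888 0.1853 0.1171] [0.000e+00 3.530e-02 9.994e-01 3.000e-04] [-0.3  -0.19  0.39]
px [  9. 217.] c 487.7 -50.1 size 121.1 48.9 yaw -0.461
px [ 98. 210.] c 483.3 55.5 size 109.2 55.9 yaw -0.003
px [258. 196.] c 482.3 185.9 size 109.0 56.0 yaw -0.073
```

View pics/w7.png

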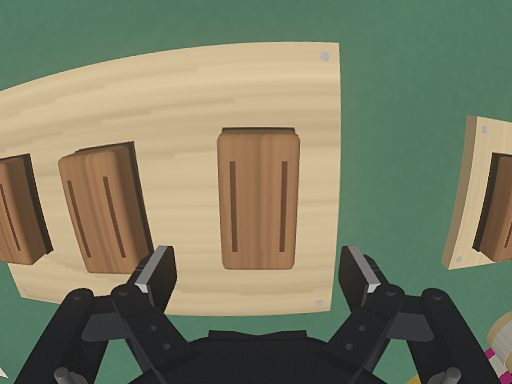

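Block 3 is centred between the fingers at (258,196). Descending.

apply_moves([
  [[0.3,0,3],[0,0,0],8.5],
  [[0,0,4],[0,0,0],8.5],
  [[0,0,1.6],[0,0,0],8.5],
  [[0,0,0],[0,0,0],8.5],
  [[0,0,0],[0,0,0],5],
])

```text
time_s: 21.35
position: [0.4869, 0.184, 0.0327]
ee_rot: [0.001, 0.035, 0.999, 0.0]
contact_force: [0.1, 0.4, 0.8]
grip_width: 0.811
```

apply_moves([
  [[0,0,0],[0,0,0],5],
  [[0,0,0],[0,0,0],5],
  [[0,0,0],[0,0,0],5],
  [[0,0,0],[0,0,0],5],
])

```text
time_s: 21.85
position: [0.4871, 0.1843, 0.0323]
ee_rot: [0.001, 0.034, 0.999, 0.0]
contact_force: [2.0, 0.1, 6.2]
grip_width: 0.665
```

apply_moves([
  [[0,0,0.1],[0,0,0],5],
  [[0,0,0.1],[0,0,0],5],
  [[0,0,0],[0,0,0],5],
])

```text
time_s: 22.22
position: [0.4871, 0.1843, 0.0307]
ee_rot: [0.001, 0.034, 0.999, 0.0]
contact_force: [-0.1, -1.3, 10.7]
grip_width: 0.665
```

apply_moves([
  [[-0.6,0,0],[0,0,0],5],
  [[-0.6,0,0],[0,0,0],5],
  [[-0.6,0,0],[0,0,0],5],
])

```text
time_s: 22.6
position: [0.5021, 0.1833, 0.0295]
ee_rot: [-0.002, 0.034, 0.999, 0.0]
contact_force: [-11.0, 1.0, 13.7]
grip_width: 0.665
```

apply_moves([
  [[-0.6,0,0],[0,0,0],5],
])

```text
time_s: 22.72
position: [0.5081, 0.1829, 0.0296]
ee_rot: [-0.002, 0.034, 0.999, 0.0]
contact_force: [-12.4, 0.4, 14.7]
grip_width: 0.668
```

apply_moves([
  [[-0.6,0,0],[0,0,0],5],
])

```text
time_s: 22.85
position: [0.5141, 0.1825, 0.0296]
ee_rot: [-0.002, 0.034, 0.999, 0.0]
contact_force: [-12.9, 1.3, 13.8]
grip_width: 0.668
```

apply_moves([
  [[0.6,0,0],[0,0,0],5],
  [[0.6,0,0],[0,0,0],5],
  [[0.6,0,0],[0,0,0],5],
])

```text
time_s: 23.22
position: [0.501, 0.1834, 0.0315]
ee_rot: [0.003, 0.034, 0.999, 0.0]
contact_force: [7.1, -1.1, 6.5]
grip_width: 0.667
```

apply_moves([
  [[0.6,0,0],[0,0,0],5],
])

```text
time_s: 23.35
position: [0.495, 0.1838, 0.0316]
ee_rot: [0.003, 0.034, 0.999, 0.0]
contact_force: [7.7, -0.8, 8.3]
grip_width: 0.664
```

Block 3 gives about 0.78, clearly sharp. Block 1 (0.46) and block 2 (0.70) are closer than I'd like, so I'll retest block 2 with the higher grip.

apply_moves([
  [[0,0,-0.25],[0,0,0],5],
  [[0,0,0],[0,0,0],8.5],
  [[0,0,0],[0,0,0],8.5],
  [[0,0,-4],[0,0,0],8.5],
  [[0,0,-4.5],[0,0,-4],8.5],
])

```text
time_s: 23.98
position: [0.4904, 0.1836, 0.1162]
ee_rot: [-0.002, -0.001, 1.0, -0.0]
contact_force: [0.9, 0.2, 0.7]
grip_width: 0.994
```

apply_moves([
  [[0.3,-5,0],[0,0,0],8.5],
  [[0.3,-5,0],[0,0,0],8.5],
  [[0,-3,0],[0,0,0],8.5],
  [[0,0,0],[0,0,0],8.5],
])

```text
time_s: 24.48
position: [0.4855, 0.0521, 0.1161]
ee_rot: [-0.001, 0.001, 1.0, 0.0]
contact_force: [-0.2, 0.3, -0.9]
grip_width: 0.993
```

```bash
python3 pose.py; python3 look.py w8
```

```text
q [-0.162 -0.23  -0.433  1.369  0.    -0.16 ] p [0.4855 0.0521 0.1161]
[[-1.0e+00  1.6e-03 -1.2e-03]
 [ 1.6e-03  1.0e+00  3.0e-04]
 [ 1.2e-03  3.0e-04 -1.0e+00]]
level fix (tool rotvec deg) [ 0.01 -0.07 -0.  ] yaw x 3.14
24.475 [0.4855 0.0521 0.1161] [-6.e-04  8.e-04  1.e+00  1.e-04] [-0.16  0.33 -0.94]
px [417. 209.] c 489.0 180.6 size 109.3 56.2 yaw -0.070
px [259. 206.] c 485.3 52.7 size 104.4 55.9 yaw -0.003
px [102. 200.] c 480.3 -72.0 size 105.0 55.9 yaw -0.015
```

View pics/w8.png

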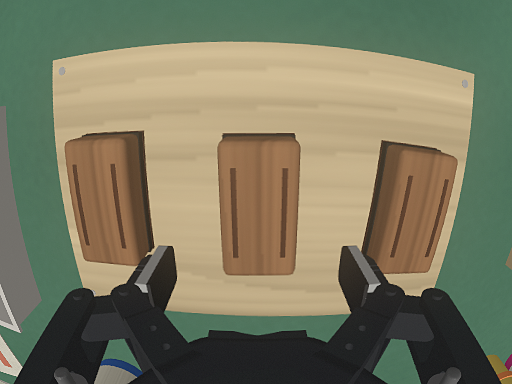

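Block 2 is at (259,206), centred between the fingers. Descending and testing.

apply_moves([
  [[0,0,3],[0,0,0],8.5],
  [[0,0,4],[0,0,0],8.5],
  [[0,0,1.3],[0,0,0],8.5],
  [[0,0,0],[0,0,0],8.5],
  [[0,0,0],[0,0,0],5],
])

```text
time_s: 25.15
position: [0.487, 0.0539, 0.0351]
ee_rot: [0.001, -0.001, 1.0, 0.0]
contact_force: [0.7, -0.3, -0.3]
grip_width: 0.81
```

apply_moves([
  [[0,0,0],[0,0,0],5],
  [[0,0,0],[0,0,0],5],
  [[0,0,0],[0,0,0],5],
  [[0,0,0],[0,0,0],5],
])

```text
time_s: 25.65
position: [0.487, 0.0537, 0.0344]
ee_rot: [0.001, -0.001, 1.0, 0.0]
contact_force: [4.2, 2.0, 4.4]
grip_width: 0.664
```

apply_moves([
  [[0,0,0.1],[0,0,0],5],
  [[0,0,0.1],[0,0,0],5],
  [[0,0,0],[0,0,0],5],
])

```text
time_s: 26.02
position: [0.487, 0.0537, 0.0327]
ee_rot: [0.001, -0.001, 1.0, 0.0]
contact_force: [3.1, 2.4, 9.3]
grip_width: 0.665
```

apply_moves([
  [[-0.6,0,0],[0,0,0],5],
  [[-0.6,0,0],[0,0,0],5],
  [[-0.6,0,0],[0,0,0],5],
])

```text
time_s: 26.4
position: [0.5016, 0.0538, 0.0313]
ee_rot: [-0.003, -0.001, 1.0, -0.0]
contact_force: [-11.9, -0.2, 14.7]
grip_width: 0.663
```

apply_moves([
  [[-0.6,0,0],[0,0,0],5],
])

```text
time_s: 26.52
position: [0.5076, 0.0538, 0.0313]
ee_rot: [-0.003, -0.001, 1.0, -0.0]
contact_force: [-12.0, 0.8, 13.5]
grip_width: 0.665
```

apply_moves([
  [[-0.6,0,0],[0,0,0],5],
])

```text
time_s: 26.65
position: [0.5135, 0.0539, 0.0313]
ee_rot: [-0.003, -0.001, 1.0, -0.0]
contact_force: [-11.5, -0.3, 13.1]
grip_width: 0.663
```

apply_moves([
  [[0.6,0,0],[0,0,0],5],
  [[0.6,0,0],[0,0,0],5],
  [[0.6,0,0],[0,0,0],5],
])

```text
time_s: 27.02
position: [0.5001, 0.0533, 0.0332]
ee_rot: [0.002, -0.001, 1.0, -0.0]
contact_force: [7.0, 0.3, 8.6]
grip_width: 0.664
```

apply_moves([
  [[0.6,0,0],[0,0,0],5],
])

```text
time_s: 27.15
position: [0.4942, 0.0533, 0.0332]
ee_rot: [0.002, -0.001, 1.0, -0.0]
contact_force: [7.5, -0.0, 7.6]
grip_width: 0.663
```

Block 2 measures 0.75 again, the same as block 3, so both are sharp. Block 1 at 0.46 is the blunt one. I'll release block 2 and fetch block 1.

apply_moves([
  [[0,0,-0.25],[0,0,0],5],
  [[0,0,0],[0,0,0],8.5],
  [[0,0,0],[0,0,0],8.5],
  [[0,0,-4],[0,0,0],8.5],
  [[0,0,-4],[0,0,0],8.5],
])

```text
time_s: 27.78
position: [0.4907, 0.0539, 0.1139]
ee_rot: [-0.002, -0.001, 1.0, 0.0]
contact_force: [0.2, 0.7, -0.5]
grip_width: 0.996
```

apply_moves([
  [[0.3,-5,0],[0,0,0],8.5],
  [[0.3,-5,0],[0,0,0],8.5],
  [[0,-2.7,0],[0,0,1.1],8.5],
  [[0,0,0],[0,0,0],8.5],
])

```text
time_s: 28.28
position: [0.4855, -0.0746, 0.1133]
ee_rot: [-0.001, 0.01, 1.0, 0.0]
contact_force: [0.5, 0.7, 0.2]
grip_width: 0.992
```

```bash
python3 pose.py; python3 look.py w9
```

```text
q [-0.42  -0.219 -0.429  1.363 -0.    -0.399] p [ 0.4855 -0.0746  0.1133]
[[-9.998e-01  2.080e-02 -1.600e-03]
 [ 2.080e-02  9.998e-01  7.000e-04]
 [ 1.600e-03  6.000e-04 -1.000e+00]]
level fix (tool rotvec deg) [ 0.04 -0.09  0.  ] yaw x 3.1208
28.275 [ 0.4855 -0.0746  0.1133] [-8.000e-04  1.040e-02  9.999e-01  3.000e-04] [0.47 0.66 0.22]
px [414. 207.] c 488.7 49.6 size 110.7 56.8 yaw -0.001
px [258. 199.] c 478.4 -74.5 size 108.6 55.9 yaw -0.021
```

View pics/w9.png

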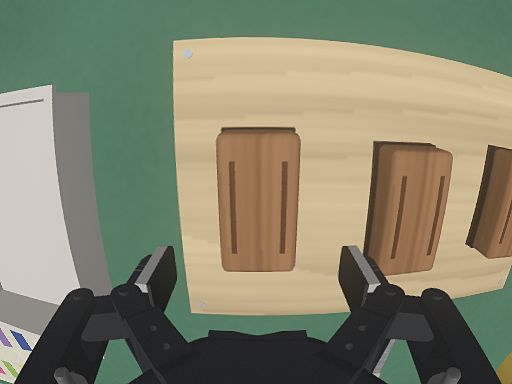

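apply_moves([
  [[0.3,0,3],[0,0,0],8.5],
  [[0,0,4],[0,0,0],8.5],
  [[0,0,1.1],[0,0,0],8.5],
  [[0,0,0],[0,0,0],8.5],
  [[0,0,0],[0,0,0],5],
])

```text
time_s: 28.95
position: [0.4841, -0.0733, 0.0346]
ee_rot: [0.001, 0.009, 1.0, -0.0]
contact_force: [0.1, -0.5, 1.0]
grip_width: 0.812
```

apply_moves([
  [[0,0,0],[0,0,0],5],
  [[0,0,0],[0,0,0],5],
  [[0,0,0],[0,0,0],5],
  [[0,0,0],[0,0,0],5],
])

```text
time_s: 29.45
position: [0.4839, -0.0735, 0.0338]
ee_rot: [0.001, 0.009, 1.0, -0.0]
contact_force: [3.6, -0.4, 5.2]
grip_width: 0.663
```

apply_moves([
  [[0,0,-4],[0,0,0],5],
  [[0,0,-5],[0,0,0],5],
  [[0,0,-4],[0,0,0],5],
  [[0,0,0],[0,0,0],5],
])

```text
time_s: 29.95
position: [0.4842, -0.0739, 0.1656]
ee_rot: [0.002, 0.009, 1.0, -0.001]
contact_force: [0.0, -1.2, -1.9]
grip_width: 0.664
```

```bash
python3 pose.py
```

```text
q [-0.419 -0.244 -0.355  1.456 -0.    -0.401] p [ 0.4842 -0.0739  0.1656]
[[-0.9998  0.018   0.0031]
 [ 0.018   0.9998 -0.0015]
 [-0.0031 -0.0014 -1.    ]]
level fix (tool rotvec deg) [-0.08  0.18  0.  ] yaw x 3.1236
```

Lifted; the load reads 1.9 N. Moving over the tub.

apply_moves([
  [[-0.6,-5.4,0],[0,0,0],5],
  [[-0.6,-5.4,0],[0,0,0],5],
  [[-0.6,-5.4,0],[0,0,0],5],
  [[-0.6,-5.4,0],[0,0,0],5],
  [[-0.6,-5.4,0],[0,0,1.8],5],
])

```text
time_s: 30.58
position: [0.5073, -0.3447, 0.1605]
ee_rot: [-0.001, 0.025, 1.0, 0.001]
contact_force: [1.3, -0.4, -1.6]
grip_width: 0.666
```

apply_moves([
  [[0,0,0],[0,0,0],5],
])

```text
time_s: 30.7
position: [0.5066, -0.3463, 0.1594]
ee_rot: [-0.002, 0.027, 1.0, 0.001]
contact_force: [-0.1, 1.1, -1.5]
grip_width: 0.665
```

```bash
python3 pose.py; python3 look.py w10; python3 -c "
from h import *
cv2.imwrite('pics/c10.png',manip.read_camera('scene'))"
```

```text
q [-8.120e-01  1.500e-01  1.600e-02  1.442e+00 -1.000e-03 -7.590e-01] p [ 0.5066 -0.3463  0.1594]
[[-0.9986  0.0535 -0.0036]
 [ 0.0535  0.9986  0.003 ]
 [ 0.0038  0.0028 -1.    ]]
level fix (tool rotvec deg) [ 0.16 -0.22  0.  ] yaw x 3.0881
30.7 [ 0.5066 -0.3463  0.1594] [-0.0019  0.0268  0.9996  0.0014] [-0.1   1.11 -1.49]
px [257. 240.] c 569.3 -349.9 size 196.3 112.2 yaw -0.054
```

View pics/w10.png

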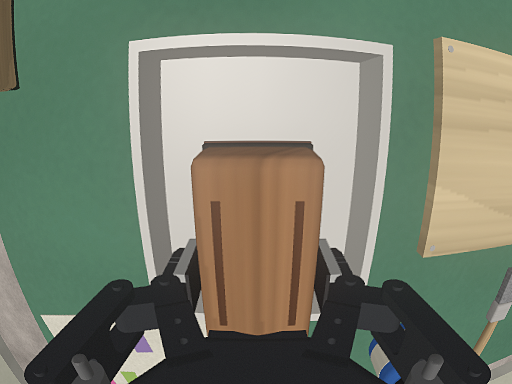

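View pics/c10.png

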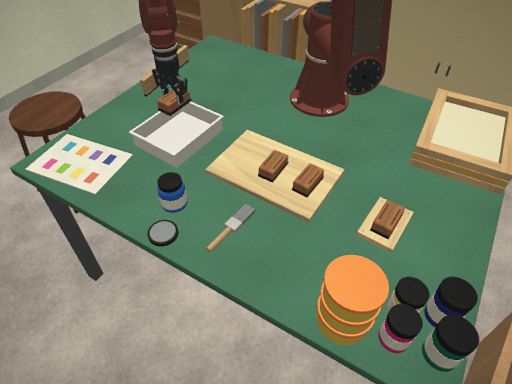

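The tub rim spans columns 129–393 and the block is centred at 257, with yaw matching. Lowering.

apply_moves([
  [[0,0,5],[0,0,0],5],
  [[0,0,5],[0,0,0],5],
  [[0,0,2.5],[0,0,0],5],
  [[0,0,1],[0,0,0],5],
  [[0,0,0],[0,0,0],5],
])

```text
time_s: 31.42
position: [0.5083, -0.3428, 0.028]
ee_rot: [-0.0, 0.024, 1.0, 0.0]
contact_force: [0.1, -0.1, -1.6]
grip_width: 0.665
```

apply_moves([
  [[0,0,0.5],[0,0,0],5],
  [[0,0,0.3],[0,0,0],5],
  [[0,0,0],[0,0,0],5],
])

```text
time_s: 31.8
position: [0.5089, -0.3442, 0.0209]
ee_rot: [0.001, 0.025, 1.0, -0.0]
contact_force: [1.3, 0.9, 2.2]
grip_width: 0.663
```

Touching the floor, so I'll release and lift.

apply_moves([
  [[0,0,0],[0,0,0],8.5],
  [[0,0,0],[0,0,0],8.5],
  [[0,0,0],[0,0,0],8.5],
  [[0,0,-4],[0,0,0],8.5],
  [[0,0,-5],[0,0,0],8.5],
])

```text
time_s: 32.42
position: [0.5075, -0.3429, 0.1098]
ee_rot: [-0.001, 0.025, 1.0, 0.001]
contact_force: [0.7, 0.3, 0.5]
grip_width: 0.998
```

apply_moves([
  [[0,0,-5],[0,0,0],8.5],
  [[3,-2,-4],[0,0,0],8.5],
  [[5,-2,0],[0,0,0],8.5],
  [[0,0,0],[0,0,0],8.5],
])

```text
time_s: 32.92
position: [0.4243, -0.3811, 0.2007]
ee_rot: [0.0, 0.026, 1.0, -0.0]
contact_force: [0.3, -0.1, -0.1]
grip_width: 0.998
```

```bash
python3 -c "
from h import *
a=manip.read_camera('scene')
cv2.imwrite('pics/c11.png',cv2.resize(a[80:260,120:420],None,fx=2.6,fy=2.6,interpolation=2))
cv2.imwrite('pics/s11.png',manip.read_camera('side'))
a0=cv2.imread('pics/scene0.png')
d=cv2.absdiff(a,a0).max(2)
print('diff small offcut/block',d[190:255,350:420].max(),'jar',d[172:212,155:190].max(),'brush',d[203:252,205:258].max())
print(manip.observe()['contact_force'],manip.observe()['position'],manip.observe()['time_s'])"
```

```text
diff small offcut/block 10 jar 8 brush 6
[ 0.2760939   0.54343748 -0.01072189] [ 0.42626436 -0.3799066   0.20001458] 33.025
```

View pics/c11.png

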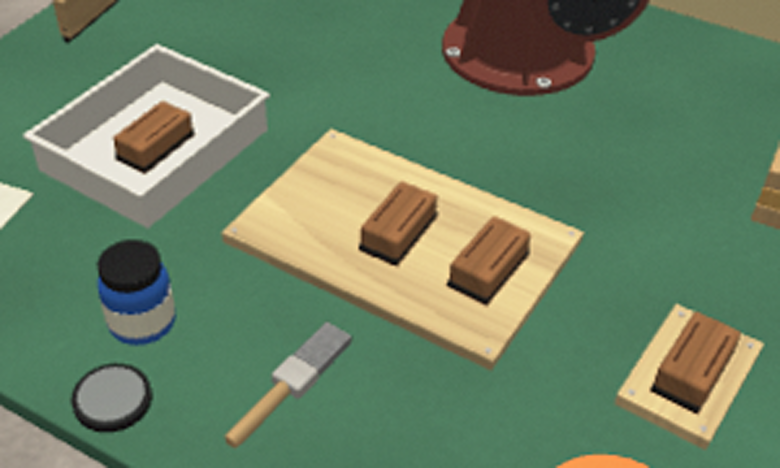

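View pics/s11.png

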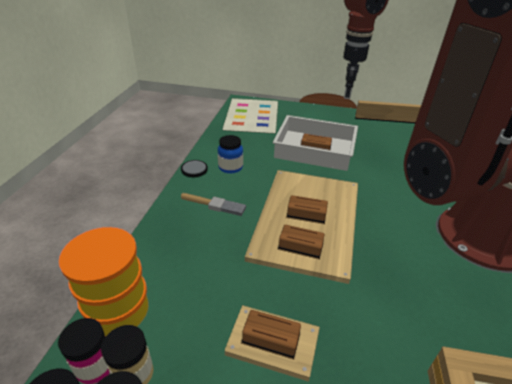

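The blunt block lies flat in the tub at (152,135) in the zoomed view. The two sharp ones lie flat on the big offcut, the bystanders haven't moved, and the gripper is clear. Handing in.

```bash
python3 -c "
from rig import manip
print(manip.finish_job())"
```

```text
the job is handed in; nothing more can be done
None
```

I found one blunt block, the first (at place_1), and put it in the waste tub; the middle and third blocks are sharp and stay on the big offcut. The job was handed in at about 33 s of the 70 s allowed, and no verdict was reported.

**Drag results:** I dragged each block both ways, keeping the force on the wood to about 17 N or less.

| Block | Friction force / pressing force | Verdict |
|---|---|---|
| Middle | about 0.7, and 0.75 on a repeat | sharp |
| Third | about 0.78 | sharp |
| First | 0.40–0.50 in every run | blunt |

**Disagreement:** the first block's 0.45 or so is above the stated blunt range of 0.2–0.35, and I found no cause. It stayed the same when I changed the pressure, the speed and the grip height. I called it blunt because it was clearly apart from the other two, which agreed with each other, and at least one block had to be blunt.

**Arm limit:** on the way to the third block the last joint reached the end of its range, which left the tool slightly tilted. I levelled it and used the half-turned grip for the rest of the job.

**Last checks:** the final pictures show the first block flat in the tub, below its rim. The other two lie flat, sole down, well inside the big offcut's edges. The fourth block, jar and brush look the same as in the first picture, and the gripper is open and touching nothing.

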